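Dry clamp-up of the ladder braces on a ukulele back

TASK

Make the dry run for gluing the braces to the ukulele back: lay the three braces across it, flat side down, each on its own pencilled place - the longest across the wide lower bout, the shortest across the waist between the other two, the remaining one across the upper bout. Then lay the cork-faced caul lengthwise along the centre seam on top of all three braces, cork side down, with its middle over the waist brace, and last stand the steel weight on the middle of the caul. Set every piece down rather than dropping it, and leave the glue bottle, the pencil jar and the finger plane where they stand.

Things in the scene. Friction and masses are not known exactly. Their poses are not given: they have to be found in the camera images.
- back_panel: Dark wood figure-of-eight panel, 275 x 204 mm, on a 10 mm wider cork-topped board; fixed, turned any way. Origin on the bench under the middle of the waist; top face 18 mm up; x along the seam to the narrow upper bout (-148 to +127 mm), z up. White pencil outlines, 13 mm wide, square to the seam, centred on y = 0: x = -80 mm (lower bout, 175 long), 0 (waist, 100 long), +80 (upper bout, 135 long).
- brace_long: The longest brace: a loose pale spruce bar 175 mm long, 10 mm wide, 14 mm high, flat underneath, lying on the bench flat side down. The top is crowned; the last 22 mm at each end slope down to 5 mm high. Origin in the middle of the underside, x along the bar, z up. About 20 g.
- brace_mid: The middle-sized brace: the same section and shape, 135 mm long, about 16 g. Origin in the middle of the underside, x along the bar, z up.
- brace_short: The shortest brace: the same section and shape, 100 mm long, about 12 g. Origin in the middle of the underside, x along the bar, z up.
- caul: The caul: a loose flat plywood bar 215 x 50 x 15 mm (the lowest 3 mm are its cork face), lying on the bench cork side down. Origin in the middle of the underside, x along its length, z up. About 110 g.
- weight: The weight: a turned steel cylinder 46 mm in diameter and 37 mm high, with a neck and above it a round grip knob 26 mm in diameter from 47 to 67 mm above its underside. Origin in the middle of the underside, z up. It stands upright; about 0.5 kg.
- glue_bottle: Bystander: white glue bottle with a pointed cap, 50 mm in diameter, 132 mm high, standing; origin under its centre. To be left where it stands.
- pencil_jar: Bystander: glass jar 68 mm in diameter, 90 mm high, with pencils standing in it up to 165 mm high; origin under its centre. To be left where it stands.
- finger_plane: Bystander: small brass finger plane with a steel blade, 58 x 26 mm, about 35 mm high; origin under its centre. To be left where it stands.

How it is judged:
By the outcome, as a careful person would: the job done as asked, in the order asked, and still so for the second after the job is handed in, with the robot touching nothing.
It also fails if it takes over 134 s, if anything falls off the work surface, if the arm or the gripper's body presses on something with over 40 N, if the wrist force passes 120 N, or if a joint passes its speed limit or range.

ROBOT

A 6-joint arm with a two-finger parallel gripper is mounted at the origin on the work surface. World frame = base frame: x ahead of the robot, y to its left, z up, the work surface at z = 0. Lengths are in mm, angles in rad, forces in N, time in s.
With the tool pointing down it reaches from about 375 to 900 mm from the base axis. Payload 3.1 kg.
Tool frame: the origin (TCP) lies midway between the tips of the shut fingers; the grasp point (between the pads) lies behind it (manip.grip_depth is the z of the grasp point in the tool frame, in mm); z points along the fingers, y is the line along which they close (so a half turn about z gives the same grasp; the last joint's range is limited). The gripper opens to 85 mm and grips with 20 to 120 N. Pads are 22 mm wide; open, the fingers measure 114 mm over their backs; the gripper's body (76 mm by 85 mm) begins 54 mm behind the grasp point. The pads swing forward as they close: fully open they stand 13 mm farther back than shut.
Start: joints at [-1.389, 0.527, 1.433, -0, 1.181, -0.178], TCP at [220.076, -584.947, 204.51] pointing down, gripper open.
Joint ranges: [-3.08, 3.08], [-0.75, 2.2], [0.22, 2.44], [-1.43, 4.57], [0, 2.65], [-2.85, 2.85]. Speed limits (rad/s): [2.79, 2.79, 3.14, 3.14, 3.14, 3.14].

INTERFACE

Orientations are given as a unit quaternion [w, x, y, z].
In Python, from plant import readout, viewer, manip gives the robot as it stands.
- The arm moves only by the tool servo_tool, never from a script. Its argument "plan" is a list of rows, each a list of 3 entries, a list of its own where there are three numbers: the opening, from -1 (shut) to 1 (fully open), then the shift along the tool's x, y, z scaled (see below), then the turn, a rotation vector about the tool's x, y, z scaled (see below). In form: [[fingers, [x, y, z], [rx, ry, rz]], ...]. A call has 1 to 20 rows; each row is the pose to reach, as a shift and turn from the pose commanded when the call began, along the tool's axes at that moment; what a row does not reach only later rows make up. The controller multiplies each number of a shift by 0.4 m and each number of a turn by 90 degrees. A row lasts 1/12 s, in which the tool goes at most 41.7 mm and 7.16 degrees, less where a joint would pass 70% of its speed; a pose out of reach is approached as far as the arm can. A call with a number of a shift or a turn outside -1 to 1 is refused whole. A call with a gripper value outside its range is refused whole. The fingers move at their own pace and stop on an object; "grip_force" is the grip in N (left out, the last holds). Time passes only in rows, so rows that repeat a pose let the fingers close. It gives the time, the measured TCP pose, the force, the opening and the grip force at its end, in the units of the state.
- readout.sense(): the state, without advancing time (a new reading comes with each control period).
- viewer.snapshot(name): name is "side" or "top"; returns (picture, depth): 480x640x3 uint8, red, green, blue; 480x640 float32, mm along the optical axis (not along the pixel's ray), 0 where there is no reading.
- viewer.calibration(name): a dict with "vfov" (degrees; the focal length in pixels is half the picture's height over the tangent of half this angle, whatever the lens; pixels are square), "cx", "cy" (the principal point, pixels), "D" ([k1, k2, p1, p2, k3] as OpenCV has them; the pictures are not rectified), "camera_from_world" (4x4, takes a point from world to camera coordinates). Camera axes: x right, y up, looking along -z (the intrinsics and any distortion apply to the point x, -y, -z); pixel columns grow to the right and rows downward; lengths in mm; the calibration is good to about 2 mm. A picture is of the moment at which its call begins. calibration takes no time and is no camera call.
- manip.close_job(): hands the job in; it is judged then, once.
The state is a dict: "time_s": time; "joints": joint angles; "qvel": joint speeds; "effort": joint torques, N m; "ee_pos": TCP position; "ee_rot": TCP orientation; "force": force on the tool from outside, world axes, zero at the start; "torque": the same for the moment, N m; "gripper_width": opening from 0.0 (shut) to 1.0 (fully open); "gripper_force": force on a finger pad.
Only numpy, scipy, OpenCV 4.12 (cv2) and the standard library are available. Lean on these libraries where they do the work, as an engineer would, in place of code of your own. Each camera call takes 0.05 s, during which the arm holds its last target. There are 200 camera calls.

## Working session

There is one attempt and no reset: what is moved stays moved. The work goes in short steps, Python scripts to look and compute and a tool call to move; the robot and the scene stay as the last step left them, time stands still between calls to the robot, and variables do not carry over. Pictures are saved under pics/ and viewed, at most 14 in all, crops included, and the job is handed in when it is done.

Besides the shell and the picture viewer there is one more tool, called after "Call:" as a command line: name --argument value ..., lists and objects as JSON in quotes. servo_tool: Moves the arm, as the interface text tells. Shifts and turns lie within -1 to 1; 1 stands for 0.4 m of shift or 90 degrees of turn. Its arguments: {"type":"object","properties":{"plan":{"type":"array","items":{"type":"array"}},"grip_force":{"type":"number"}},"required":["plan"]}

```bash
ls; mkdir -p pics; python3 - <<'E'
from plant import readout, viewer, manip
import cv2,numpy as np
print(readout.sense(), manip.grip_depth)
for n in("top","side"):
    p,d=viewer.snapshot(n); cv2.imwrite(f"pics/{n}0.png",p[...,::-1]); np.savez(f"{n}0.npz",p=p,d=d)
    print(viewer.calibration(n), (d==0).mean())
E
```

```text
pics
{'time_s': 0.0, 'joints': array([-1.38952252e+00,  5.28450039e-01,  1.43390948e+00,  5.92273597e-06,
        1.18136383e+00, -1.78503005e-01]), 'qvel': array([-1.78986888e-06,  1.58623541e-03,  5.19004185e-04, -6.96096008e-04,
       -1.37230704e-03, -1.46151374e-03]), 'effort': array([-6.39396676e-04, -4.42356133e+01, -1.78025401e+01, -3.52345714e-04,
        8.33424594e-03,  1.18461384e-05]), 'ee_pos': array([ 219.92825647, -584.209977  ,  203.54128393]), 'ee_rot': array([-1.06535398e-03,  9.83863309e-01,  1.78918570e-01,  1.26249440e-06]), 'force': array([ 0.38314867, -0.81497131,  0.28911741]), 'torque': array([-0.00299391,  0.00057319,  0.01508319]), 'gripper_force': 0.0, 'gripper_width': 0.9969213001379518} -18.700000000000003
{'vfov': 49.84869475567936, 'cx': 321.92411587616476, 'cy': 252.26008875856039, 'D': array([-0.05100167,  0.        ,  0.        ,  0.        ,  0.        ]), 'camera_from_world': array([[ 4.27994662e-03, -9.99982607e-01, -4.05795262e-03,
        -1.02696039e+01],
       [ 9.96635399e-01,  3.93339723e-03,  8.18682519e-02,
        -5.66969502e+02],
       [-8.18508664e-02, -4.39469097e-03,  9.96634899e-01,
        -1.10778987e+03],
       [ 0.00000000e+00,  0.00000000e+00,  0.00000000e+00,
         1.00000000e+00]])} 0.004147135416666667
{'vfov': 43.93643065378148, 'cx': 322.6578331653564, 'cy': 236.2538097926889, 'D': array([-0.10053615,  0.        ,  0.        ,  0.        ,  0.        ]), 'camera_from_world': array([[-9.83813436e-01, -1.78134327e-01,  1.94752443e-02,
         5.60157711e+02],
       [ 1.18508483e-01, -5.65255742e-01,  8.16358797e-01,
        -9.09021096e+01],
       [-1.34413031e-01,  8.05452735e-01,  5.77216623e-01,
        -1.20964226e+03],
       [ 0.00000000e+00,  0.00000000e+00,  0.00000000e+00,
         1.00000000e+00]])} 0.0041015625
```

View pics/top0.png

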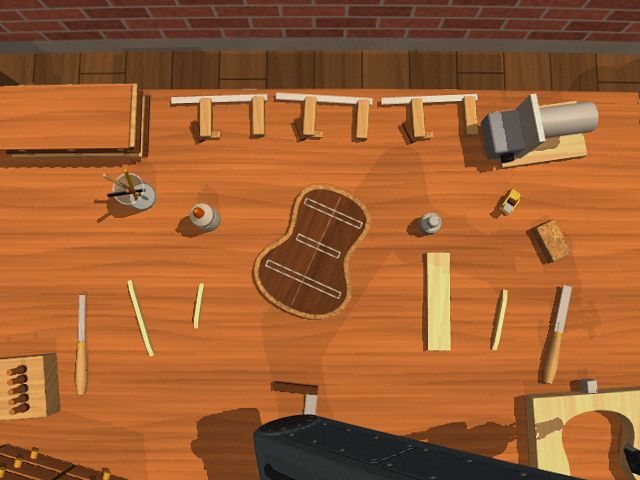

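View pics/side0.png

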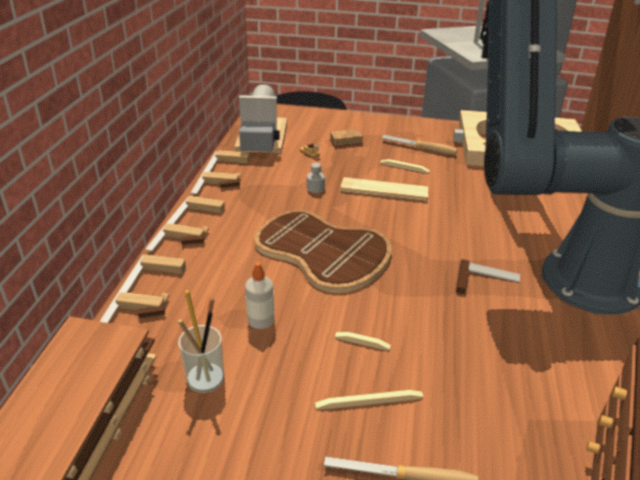

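Top view: the long brace is at (140,318), short at (198,305), mid at (499,320), caul at (437,301), weight at (430,223), panel at (315,252), bottle at (204,217), jar at (130,190) and plane at (510,201). The side view agrees. I'll measure next.

```bash
cat > h.py <<'E'
import cv2,numpy as np
from plant import readout,viewer,manip
def cam(n):
    c=viewer.calibration(n); f=240/np.tan(np.radians(c["vfov"]/2))
    return np.array([[f,0,c["cx"]],[0,f,c["cy"]],[0,0,1]]),c["D"],np.array(c["camera_from_world"])
def rays(n,uv):
    K,D,T=cam(n); q=cv2.undistortPoints(np.float64(uv).reshape(-1,1,2),K,D).reshape(-1,2)
    return np.c_[q[:,0],-q[:,1],-np.ones(len(q))],T[:3,:3],T[:3,3]
def onplane(n,uv,z):
    r,R,t=rays(n,uv); o=-R.T@t; d=r@R; return o+d*((z-o[2])/d[:,2])[:,None]
def bydepth(n,uv,dep):
    r,R,t=rays(n,uv); return (r*np.asarray(dep)[:,None]-t)@R
def blobs(m,lo=20):
    k,l,s,c=cv2.connectedComponentsWithStats(m.astype(np.uint8),connectivity=8)
    return [(s[i],c[i],l==i) for i in range(1,k) if s[i][4]>=lo]
def pts(n,m,d):
    v,u=np.nonzero(m&(d>0)); return bydepth(n,np.c_[u,v],d[v,u])
E
cat > m.py <<'E'
from h import *
z={n:np.load(n+"0.npz") for n in("top","side")}
K,D,T=cam("top"); print("cam",-T[:3,:3].T@T[:3,3])
boxes={"top":dict(long=(120,270,165,365),short=(185,275,215,335),mid=(485,280,515,360),caul=(415,245,460,358)),
"side":dict(long=(308,380,430,418),short=(328,325,398,356),mid=(372,153,435,177),caul=(332,172,436,206))}
for n in boxes:
  p,d=z[n]["p"],z[n]["d"]; hsv=cv2.cvtColor(p,cv2.COLOR_RGB2HSV)
  for k,(a,b,c,e) in boxes[n].items():
    m=np.zeros(d.shape,bool); m[b:e,a:c]=True
    m&=(hsv[...,0]>17)&(hsv[...,0]<40)&(hsv[...,2]>120)
    s,cc,m=max(blobs(m),key=lambda x:x[0][4])
    P=pts(n,m,d); zz=P[:,2]
    Q=P[zz>(9 if k=="caul" else 7)]
    r=cv2.minAreaRect(Q[:,:2].astype(np.float32))
    bx=cv2.boxPoints(r); e=[bx[1]-bx[0],bx[2]-bx[1]]; L=max(e,key=np.linalg.norm)
    print(n,k,s[4],"z",np.percentile(zz,[2,50,98]).round(1),"ctr",np.round(r[0],1),"size",np.round(r[1],1),"ang",round(np.degrees(np.arctan2(L[1],L[0]))%180,1))
p,d=z["top"]["p"],z["top"]["d"]
for nm,(a,b,c,e),h in[("weight",(412,205,448,240),(50,80)),("bottle",(185,195,225,235),(60,140)),("plane",(495,185,525,218),(8,60)),("jar",(95,160,165,220),(60,200))]:
    m=np.zeros(d.shape,bool); m[b:e,a:c]=True; P=pts("top",m,d); Q=P[(P[:,2]>h[0])&(P[:,2]<h[1])]
    print(nm,len(Q),Q.min(0).round(),Q.max(0).round(),"mid",((Q.min(0)+Q.max(0))/2).round(1))
# outlines
hsv=cv2.cvtColor(p,cv2.COLOR_RGB2HSV); m=np.zeros(d.shape,bool); m[180:325,250:375]=True
m&=(hsv[...,1]<110)&(hsv[...,2]>130)
m=cv2.morphologyEx(m.astype(np.uint8),cv2.MORPH_CLOSE,np.ones((3,3)))>0
for s,c,b in blobs(m,25):
    v,u=np.nonzero(b); P=onplane("top",np.c_[u,v],18); r=cv2.minAreaRect(P[:,:2].astype(np.float32))
    bx=cv2.boxPoints(r); e=[bx[1]-bx[0],bx[2]-bx[1]]; L=max(e,key=np.linalg.norm)
    print("outline",s[4],c.round(),np.round(r[0],1),np.round(r[1],1),round(np.degrees(np.arctan2(L[1],L[0]))%180,1),"zdepth",np.median(pts("top",b,d)[:,2]).round(1))
E
python3 m.py
```

```text
cam [ 474.43226758  -12.90770314 1150.43717663]
top long 406 z [-2.2 12.4 17.3] ctr [422.8 394.9] size [166.6  13. ] ang 18.8
top short 217 z [-1.2 11.3 17.1] ctr [449.5 265.3] size [11.1 96.1] ang 171.6
top mid 253 z [ 3.1 12.4 17.6] ctr [ 421.1 -401.7] size [ 11.5 132.7] ang 168.1
top caul 2146 z [10.1 14.7 19.2] ctr [ 462.  -264.6] size [ 49.5 210.8] ang 179.9
side long 973 z [-1.5  9.8 15.5] ctr [421.3 396.2] size [169.4  14.1] ang 18.1
side short 446 z [ 0.2  8.9 15.4] ctr [450.2 267.8] size [13.7 94.7] ang 173.7
side mid 250 z [-1.7  7.9 15. ] ctr [ 418.9 -399. ] size [ 23.3 124.1] ang 167.7
side caul 922 z [ 9.3 13.5 16.7] ctr [ 461.6 -261.8] size [213.1  59.5] ang 0.5
weight 133 [ 619. -257.   50.] [ 644. -232.   71.] mid [ 631.9 -244.6   60.6]
bottle 509 [616. 220.  60.] [665. 269. 134.] mid [640.4 244.1  97.1]
plane 298 [ 652. -454.    8.] [ 713. -402.   38.] mid [ 682.5 -427.9   22.8]
jar 712 [661. 365.  60.] [728. 434. 168.] mid [694.6 399.8 114.1]
outline 207 [333. 213.] [655.4 -31.3] [139.   16.6] 65.9 zdepth 17.8
outline 169 [317. 245.] [582.2   1. ] [103.7  16.6] 66.0 zdepth 18.2
outline 274 [303. 279.] [509.3  34.1] [179.   16.5] 65.9 zdepth 17.7
```

```bash
cat > go.py <<'E'
import sys,json,numpy as np
from scipy.spatial.transform import Rotation as R
from plant import readout
# usage: go.py x y z yaw ... ; targets relative to the present measured pose
s=readout.sense(); q=s["ee_rot"]; A=R.from_quat([q[1],q[2],q[3],q[0]]); p=s["ee_pos"]
x=A.apply([1,0,0]); print("t",round(s["time_s"],2),"p",p.round(1),"yaw",round(np.degrees(np.arctan2(x[1],x[0])),1),"w",round(s["gripper_width"],3),"F",s["force"].round(1),"gf",s["gripper_force"],"j",np.round(s["joints"],2))
a=list(map(float,sys.argv[1:]))
for i in range(0,len(a),4):
    c,d=np.cos(np.radians(a[i+3])),np.sin(np.radians(a[i+3]))
    B=R.from_matrix(np.array([[c,d,0],[d,-c,0],[0,0,-1]]))
    print(a[i:i+4],(A.inv().apply(np.array(a[i:i+3])-p)/400).round(4).tolist(),((A.inv()*B).as_rotvec()/(np.pi/2)).round(4).tolist())
E
python3 go.py 420 -330 220 19 
```

```text
t 0.1 p [ 220.  -584.3  203.6] yaw 20.6 w 1.001 F [-0.6  0.1  0.3] gf 0.0 j [-1.39  0.53  1.43  0.    1.18 -0.18]
[420.0, -330.0, 220.0, 19.0] [0.6919, -0.419, -0.0398] [-0.0012, -0.0002, 0.0179]
```

Call:
servo_tool --plan '[[1,[0.69,-0.42,-0.04],[0,0,0.018]],[1,[0.69,-0.42,-0.04],[0,0,0.018]],[1,[0.69,-0.42,-0.04],[0,0,0.018]],[1,[0.69,-0.42,-0.04],[0,0,0.018]],[1,[0.69,-0.42,-0.04],[0,0,0.018]],[1,[0.69,-0.42,-0.04],[0,0,0.018]],[1,[0.69,-0.42,-0.04],[0,0,0.018]],[1,[0.69,-0.42,-0.04],[0,0,0.018]],[1,[0.69,-0.42,-0.04],[0,0,0.018]],[1,[0.69,-0.42,-0.04],[0,0,0.018]]]'

```text
time_s: 0.93
ee_pos: [420.0, -328.9, 220.4]
ee_rot: [-0.0, 0.986, 0.167, -0.0]
force: [0.2, -0.6, -0.6]
gripper_width: 1.001
gripper_force: 0.0
```

```bash
python3 go.py 520 40 220 18.6
```

```text
t 0.93 p [ 420.  -328.9  220.4] yaw 19.2 w 1.001 F [ 0.2 -0.6 -0.6] gf 0.0 j [-0.87  0.38  1.64 -0.    1.11  0.36]
[520.0, 40.0, 220.0, 18.6] [0.5397, -0.7885, 0.001] [-0.0002, 0.0003, 0.0069]
```

Call:
servo_tool --plan '[[1,[0.54,-0.79,0],[0,0,0.007]],[1,[0.54,-0.79,0],[0,0,0.007]],[1,[0.54,-0.79,0],[0,0,0.007]],[1,[0.54,-0.79,0],[0,0,0.007]],[1,[0.54,-0.79,0],[0,0,0.007]],[1,[0.54,-0.79,0],[0,0,0.007]],[1,[0.54,-0.79,0],[0,0,0.007]],[1,[0.54,-0.79,0],[0,0,0.007]],[1,[0.54,-0.79,0],[0,0,0.007]],[1,[0.54,-0.79,0],[0,0,0.007]],[1,[0.54,-0.79,0],[0,0,0.007]]]'

```text
time_s: 1.85
ee_pos: [521.2, 39.6, 220.2]
ee_rot: [0.0, 0.987, 0.161, -0.0]
force: [-0.2, -0.4, 0.1]
gripper_width: 1.001
gripper_force: 0.0
```

```bash
python3 go.py 422 395.5 220 18.6 422 395.5 60 18.6
```

```text
t 1.85 p [521.2  39.6 220.2] yaw 18.5 w 1.001 F [-0.2 -0.4  0.1] gf 0.0 j [-0.14  0.37  1.67 -0.    1.1   1.11]
[422.0, 395.5, 220.0, 18.6] [0.048, -0.9223, 0.0003] [0.0001, 0.0001, -0.0006]
[422.0, 395.5, 60.0, 18.6] [0.048, -0.9224, 0.4003] [0.0001, 0.0001, -0.0006]
```

Call:
servo_tool --plan '[[1,[0.048,-0.922,0],[0,0,0]],[1,[0.048,-0.922,0],[0,0,0]],[1,[0.048,-0.922,0],[0,0,0]],[1,[0.048,-0.922,0],[0,0,0]],[1,[0.048,-0.922,0],[0,0,0]],[1,[0.048,-0.922,0],[0,0,0]],[1,[0.048,-0.922,0],[0,0,0]],[1,[0.048,-0.922,0],[0,0,0]],[1,[0.048,-0.922,0],[0,0,0]],[1,[0.048,-0.922,0],[0,0,0]],[1,[0.048,-0.922,0.1],[0,0,0]],[1,[0.048,-0.922,0.2],[0,0,0]],[1,[0.048,-0.922,0.3],[0,0,0]],[1,[0.048,-0.922,0.35],[0,0,0]],[1,[0.048,-0.922,0.4],[0,0,0]],[1,[0.048,-0.922,0.4],[0,0,0]],[1,[0.048,-0.922,0.4],[0,0,0]]]'

```text
time_s: 3.27
ee_pos: [423.6, 392.1, 59.6]
ee_rot: [0.001, 0.987, 0.158, -0.001]
force: [0.0, 0.8, 0.8]
gripper_width: 1.001
gripper_force: 0.0
```

```bash
python3 go.py 422 395.5 3 18.6
```

```text
t 3.27 p [423.6 392.1  59.6] yaw 18.2 w 1.001 F [0.  0.8 0.8] gf 0.0 j [ 0.55  0.67  1.67 -0.    0.81  1.81]
[422.0, 395.5, 3.0, 18.6] [-0.0006, -0.0096, 0.1414] [0.0008, 0.0018, -0.0044]
```

Call:
servo_tool --plan '[[1,[0,0,0.04],[0,0,0]],[1,[0,0,0.08],[0,0,0]],[1,[0,0,0.1],[0,0,0]],[1,[0,0,0.1],[0,0,0]],[1,[0,0,0.1],[0,0,0]]]'

```text
time_s: 3.68
ee_pos: [423.6, 394.5, 21.5]
ee_rot: [-0.0, 0.987, 0.159, 0.001]
force: [0.1, 0.8, 0.8]
gripper_width: 1.001
gripper_force: 0.0
```

```bash
python3 go.py 422 395.5 3 18.6
```

```text
t 3.68 p [423.6 394.5  21.5] yaw 18.3 w 1.001 F [0.1 0.8 0.8] gf 0.0 j [ 0.56  0.73  1.68 -0.    0.73  1.81]
[422.0, 395.5, 3.0, 18.6] [-0.0031, -0.0037, 0.0462] [-0.0001, -0.0008, -0.003]
```

Call:
servo_tool --plan '[[1,[-0.003,-0.002,0.025],[0,0,-0.003]],[1,[-0.003,-0.002,0.045],[0,0,-0.003]],[1,[-0.003,-0.002,0.045],[0,0,-0.003]],[-1,[-0.003,-0.002,0.045],[0,0,-0.003]],[-1,[-0.003,-0.002,0.045],[0,0,-0.003]],[-1,[-0.003,-0.002,0.045],[0,0,-0.003]],[-1,[-0.003,-0.002,0.045],[0,0,-0.003]],[-1,[-0.003,-0.002,0.045],[0,0,-0.003]],[-1,[-0.003,-0.002,0.045],[0,0,-0.003]],[-1,[-0.003,-0.002,0.045],[0,0,-0.003]],[-1,[-0.003,-0.002,0.045],[0,0,-0.003]]]' --grip_force 25

```text
time_s: 4.6
ee_pos: [421.3, 395.0, 2.6]
ee_rot: [-0.0, 0.987, 0.162, 0.0]
force: [0.4, 0.7, 0.4]
gripper_width: 0.003
gripper_force: 0.0
```

```bash
python3 go.py 422 395.5 3 18.6
```

```text
t 4.6 p [421.3 395.    2.6] yaw 18.6 w 0.003 F [0.4 0.7 0.4] gf 0.0 j [0.56 0.76 1.69 0.   0.69 1.81]
[422.0, 395.5, 3.0, 18.6] [0.002, -0.0006, -0.001] [-0.0, -0.0001, 0.0004]
```

```bash
python3 - <<'E'
from h import *
o=[]
for n,(a,b,c,e) in(("top",(90,250,250,370)),("side",(290,310,450,430))):
    p,d=viewer.snapshot(n); np.savez(n+"1.npz",p=p,d=d); o.append(cv2.resize(p[b:e,a:c,::-1],None,fx=2.5,fy=2.5))
cv2.imwrite("pics/a1.png",np.hstack(o))
E
```

```text
(no output)
```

View pics/a1.png

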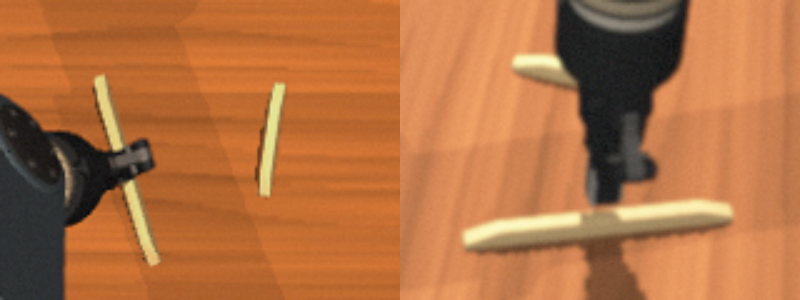

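The crop shows the shut fingertips beside the brace on its inner side (top at about pixel (148,312), brace axis at (141,316)), and the brace has not moved. I'll measure where the fingers really are.

```bash
python3 - <<'E'
from h import *
for n,(a,b,c,e) in(("top",(110,290,160,340)),("side",(345,345,420,400))):
    f=np.load(n+"1.npz"); p,d=f["p"],f["d"]; hsv=cv2.cvtColor(p,cv2.COLOR_RGB2HSV)
    m=np.zeros(d.shape,bool); m[b:e,a:c]=True
    m&=(hsv[...,1]<90); P=pts(n,m,d)
    for lo in range(-5,110,10):
        Q=P[(P[:,2]>=lo)&(P[:,2]<lo+10)]
        if len(Q): print(n,lo,len(Q),Q.min(0).round(),Q.max(0).round(),np.median(Q,0).round())
E
```

```text
top 35 1 [414. 385.  41.] [414. 385.  41.] [414. 385.  41.]
top 45 2 [414. 383.  52.] [416. 383.  53.] [415. 383.  52.]
top 55 1 [419. 379.  63.] [419. 379.  63.] [419. 379.  63.]
top 65 2 [417. 378.  68.] [419. 380.  73.] [418. 379.  70.]
top 75 8 [416. 363.  79.] [424. 376.  84.] [418. 370.  82.]
top 85 13 [414. 360.  86.] [441. 376.  94.] [422. 367.  89.]
top 95 11 [411. 357.  95.] [441. 375. 105.] [417. 372.  99.]
top 105 11 [413. 347. 106.] [446. 373. 115.] [426. 352. 114.]
side -5 1 [450. 389.  -2.] [450. 389.  -2.] [450. 389.  -2.]
side 5 186 [344. 368.   5.] [460. 410.  15.] [392. 388.  13.]
side 15 18 [364. 378.  15.] [444. 407.  17.] [383. 386.  15.]
side 25 4 [427. 401.  29.] [428. 404.  35.] [427. 403.  33.]
side 35 30 [411. 400.  35.] [431. 410.  45.] [425. 404.  41.]
side 45 58 [410. 399.  45.] [432. 410.  55.] [421. 406.  49.]
side 55 11 [421. 398.  55.] [432. 410.  62.] [428. 403.  58.]
side 65 8 [425. 406.  68.] [430. 411.  75.] [428. 410.  71.]
side 75 56 [414. 398.  75.] [431. 430.  85.] [424. 410.  80.]
side 85 44 [415. 407.  85.] [431. 440.  95.] [423. 414.  91.]
side 95 61 [402. 392.  95.] [438. 448. 105.] [426. 414.  99.]
side 105 64 [396. 388. 105.] [441. 457. 115.] [423. 419. 111.]
```

```bash
python3 - <<'E'
from h import *
f=np.load("side1.npz"); p,d=f["p"],f["d"]
o=p[370:400,360:385,::-1]; cv2.imwrite("pics/a2.png",cv2.resize(p[345:405,345:425,::-1],None,fx=8,fy=8,interpolation=cv2.INTER_NEAREST))
for v in range(378,398,1):
    P=bydepth("side",[(u,v) for u in (367,372,377)],d[v,[367,372,377]]); print(v,P.round().astype(int).tolist(),p[v,372])
E
```

```text
378 [[428, 409, 69], [420, 436, 101], [412, 453, 121]] [30 25 31]
379 [[428, 404, 61], [420, 437, 100], [412, 455, 122]] [27 28 28]
380 [[428, 404, 58], [419, 437, 98], [412, 457, 122]] [24 25 27]
381 [[428, 403, 55], [419, 440, 98], [412, 456, 119]] [27 26 30]
382 [[428, 404, 54], [419, 437, 94], [411, 456, 117]] [34 31 32]
383 [[428, 403, 51], [419, 439, 93], [411, 457, 115]] [31 30 29]
384 [[428, 402, 47], [419, 439, 91], [412, 405, 53]] [27 28 28]
385 [[427, 405, 48], [420, 408, 53], [412, 406, 52]] [31 29 31]
386 [[427, 403, 44], [419, 408, 51], [412, 405, 50]] [25 27 31]
387 [[427, 401, 39], [419, 407, 47], [412, 405, 48]] [36 36 40]
388 [[427, 403, 39], [419, 408, 46], [411, 406, 46]] [29 32 32]
389 [[427, 402, 35], [419, 403, 38], [411, 405, 42]] [35 36 36]
390 [[427, 403, 34], [419, 406, 39], [411, 405, 40]] [47 36 35]
391 [[427, 401, 29], [419, 408, 40], [411, 406, 39]] [97 69 50]
392 [[426, 401, 28], [418, 407, 36], [411, 374, -1]] [158 107  70]
393 [[427, 378, -3], [419, 377, -2], [411, 390, 15]] [199 144  98]
394 [[427, 385, 3], [419, 380, 0], [411, 389, 12]] [193 147 102]
395 [[426, 395, 13], [418, 393, 12], [411, 393, 14]] [175 145 102]
396 [[426, 398, 14], [418, 396, 14], [410, 395, 15]] [166 138  99]
397 [[426, 400, 14], [418, 397, 12], [410, 394, 11]] [174 149 106]
```

View pics/a2.png

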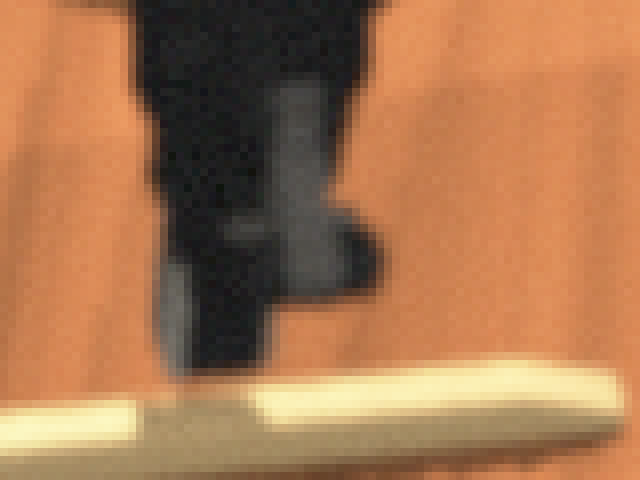

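The picture shows the fingers directly over the brace with the tips about 25 mm above the bench: bench is visible under them at rows 393-394, though the state says z = 2.6. I'll open, go lower while watching the force, and measure again.

Call:
servo_tool --plan '[[1,[0.002,0,0],[0,0,0]],[1,[0.002,0,0],[0,0,0]],[1,[0.002,0,0],[0,0,0]],[1,[0.002,0,0],[0,0,0]],[1,[0.002,0,0],[0,0,0]],[1,[0.002,0,0],[0,0,0]],[1,[0.002,0,0],[0,0,0]],[1,[0.002,0,0.015],[0,0,0]],[1,[0.002,0,0.03],[0,0,0]],[1,[0.002,0,0.04],[0,0,0]],[1,[0.002,0,0.04],[0,0,0]],[1,[0.002,0,0.04],[0,0,0]]]'

```text
time_s: 5.7
ee_pos: [421.6, 395.0, -14.2]
ee_rot: [0.0, 0.987, 0.162, -0.001]
force: [-0.6, 0.2, -0.4]
gripper_width: 0.998
gripper_force: 0.0
```

```bash
python3 go.py; python3 - <<'E'
from h import *
o=[]
for n,(a,b,c,e) in(("top",(90,270,190,360)),("side",(325,320,425,410))):
    p,d=viewer.snapshot(n); np.savez(n+"2.npz",p=p,d=d); o.append(cv2.resize(p[b:e,a:c,::-1],None,fx=4,fy=4))
cv2.imwrite("pics/a3.png",np.hstack(o))
f=np.load("side2.npz"); p,d=f["p"],f["d"]
m=np.zeros(d.shape,bool); m[340:400,340:415]=True; m&=p.max(2)<60
P=pts("side",m,d); P=P[P[:,2]<45]
for lo in range(-5,45,5):
    Q=P[(P[:,2]>=lo)&(P[:,2]<lo+5)]
    if len(Q): print(lo,len(Q),Q.min(0).round(),Q.max(0).round())
E
```

```text
t 5.7 p [421.6 395.  -14.2] yaw 18.6 w 0.998 F [-0.6  0.2 -0.4] gf 0.0 j [0.56 0.79 1.69 0.   0.66 1.81]
25 1 [442. 355.  30.] [442. 355.  30.]
30 7 [437. 355.  30.] [444. 358.  33.]
35 14 [437. 354.  35.] [444. 359.  40.]
40 7 [441. 353.  41.] [444. 359.  44.]
```

View pics/a3.png

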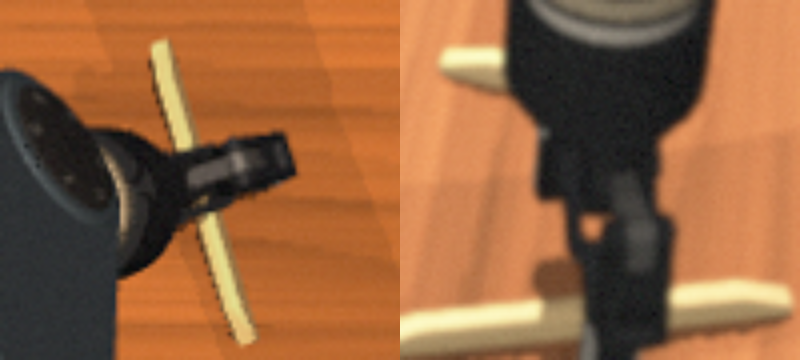

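Now the open fingers straddle the brace in both views, with no contact force. Lowering slightly more and closing.

Call:
servo_tool --plan '[[1,[0,0,0.007],[0,0,0]],[-0.3,[0,0,0.007],[0,0,0]],[-0.5,[0,0,0.007],[0,0,0]],[-1,[0,0,0.007],[0,0,0]],[-1,[0,0,0.007],[0,0,0]],[-1,[0,0,0.007],[0,0,0]],[-1,[0,0,0.007],[0,0,0]],[-1,[0,0,0.007],[0,0,0]],[-1,[0,0,0.007],[0,0,0]],[-1,[0,0,0.007],[0,0,0]]]'

```text
time_s: 6.63
ee_pos: [422.0, 395.3, -16.2]
ee_rot: [0.0, 0.987, 0.162, 0.0]
force: [0.4, 0.3, 1.8]
gripper_width: 0.101
gripper_force: 26.1
```

```bash
python3 go.py
```

```text
t 6.63 p [422.  395.3 -16.2] yaw 18.6 w 0.101 F [0.4 0.3 1.8] gf 26.129805976670923 j [ 0.56  0.79  1.69 -0.    0.66  1.81]
```

Call:
servo_tool --plan '[[-1,[0,0,-0.02],[0,0,0]],[-1,[0,0,-0.08],[0,0,0]],[-1,[0,0,-0.16],[0,0,0]],[-1,[0,0,-0.24],[0,0,0]],[-1,[0,0,-0.3],[0,0,0]],[-1,[0,0,-0.3],[0,0,0]]]'

```text
time_s: 7.13
ee_pos: [425.2, 397.5, 109.4]
ee_rot: [-0.002, 0.987, 0.162, 0.005]
force: [0.7, 0.3, -0.0]
gripper_width: 0.097
gripper_force: 26.0
```

```bash
python3 go.py 509.3 34 100 65.9 509.3 34 50 65.9
```

```text
t 7.13 p [425.2 397.5 109.4] yaw 18.6 w 0.097 F [ 0.7  0.3 -0. ] gf 25.984781541928896 j [0.56 0.59 1.64 0.   0.9  1.81]
[509.3, 34.0, 100.0, 65.9] [-0.0916, 0.9283, 0.0201] [0.0012, -0.0072, -0.525]
[509.3, 34.0, 50.0, 65.9] [-0.093, 0.9287, 0.1451] [0.0012, -0.0072, -0.525]
```

Call:
servo_tool --plan '[[-1,[-0.09,0.923,0],[0,0,-0.525]],[-1,[-0.09,0.923,0],[0,0,-0.525]],[-1,[-0.09,0.923,0],[0,0,-0.525]],[-1,[-0.09,0.923,0],[0,0,-0.525]],[-1,[-0.09,0.923,0],[0,0,-0.525]],[-1,[-0.09,0.923,0],[0,0,-0.525]],[-1,[-0.09,0.923,0],[0,0,-0.525]],[-1,[-0.09,0.923,0],[0,0,-0.525]],[-1,[-0.09,0.923,0],[0,0,-0.525]],[-1,[-0.09,0.923,0],[0,0,-0.525]],[-1,[-0.09,0.923,0.05],[0,0,-0.525]],[-1,[-0.09,0.923,0.1],[0,0,-0.525]],[-1,[-0.09,0.923,0.14],[0,0,-0.525]],[-1,[-0.09,0.923,0.14],[0,0,-0.525]],[-1,[-0.09,0.923,0.14],[0,0,-0.525]],[-1,[-0.09,0.923,0.14],[0,0,-0.525]]]'

```text
time_s: 8.47
ee_pos: [506.2, 34.0, 48.1]
ee_rot: [0.0, 0.839, 0.544, 0.0]
force: [-0.1, 0.0, -0.4]
gripper_width: 0.105
gripper_force: 26.0
```

```bash
python3 go.py 509.3 34 3 65.9; cat > held.py <<'E'
# axis of the pale brace in a box of the top view, at the given top height, in world and panel coordinates
import sys
from h import *
O=np.array([582.3,1.3]); a=np.radians(-24.1); X=np.array([np.cos(a),np.sin(a)]); Y=np.array([-X[1],X[0]])
def look(h,x0,y0,n="top",r=110,save=None):
    p,d=viewer.snapshot(n); hsv=cv2.cvtColor(p,cv2.COLOR_RGB2HSV)
    m=(hsv[...,0]>20)&(hsv[...,0]<40)&(hsv[...,2]>150)&(hsv[...,1]>60)
    v,u=np.nonzero(m); P=onplane(n,np.c_[u,v],h)[:,:2]; k=np.hypot(*(P-[x0,y0]).T)<r; P,v,u=P[k],v[k],u[k]
    mm=np.zeros(m.shape,bool); mm[v,u]=True
    for s,c,b in blobs(mm,15):
        vv,uu=np.nonzero(b); Q=onplane(n,np.c_[uu,vv],h)[:,:2]; r_=cv2.minAreaRect(Q.astype(np.float32)); w=np.array(r_[0])
        e=np.linalg.svd(Q-Q.mean(0),full_matrices=False)[2][0]
        print(n,s[4],"ctr",w.round(1),"mean",Q.mean(0).round(1),"size",np.round(r_[1],1),"ang",round(np.degrees(np.arctan2(e[1],e[0]))%180,1),"panel",((w-O)@X).round(1),((w-O)@Y).round(1),"zmed",np.median(pts(n,b,d)[:,2]).round(1))
    return p
if __name__=="__main__": look(*map(float,sys.argv[1:4]))
E
python3 held.py 66 509 34
```

```text
t 8.47 p [506.2  34.   48.1] yaw 65.9 w 0.105 F [-0.1  0.  -0.4] gf 25.987850075835013 j [-0.15  0.63  1.85  0.    0.66  0.27]
[509.3, 34.0, 3.0, 65.9] [0.0031, 0.0072, 0.1128] [0.0003, -0.0001, 0.0]
top 49 ctr [474.3 -37.1] mean [474.4 -37.3] size [20.6  9.4] ang 64.5 panel -82.9 -79.2 zmed 72.2
```

Call:
servo_tool --plan '[[-1,[0.003,0.007,0.04],[0,0,0]],[-1,[0.003,0.007,0.07],[0,0,0]],[-1,[0.003,0.007,0.09],[0,0,0]],[-1,[0.003,0.007,0.1],[0,0,0]],[-1,[0.003,0.007,0.105],[0,0,0]],[-1,[0.003,0.007,0.105],[0,0,0]],[-1,[0.003,0.007,0.105],[0,0,0]]]'

```text
time_s: 9.1
ee_pos: [509.2, 33.9, 6.2]
ee_rot: [0.0, 0.839, 0.544, 0.0]
force: [-0.0, -1.1, 0.0]
gripper_width: 0.104
gripper_force: 26.0
```

```bash
python3 go.py 509.3 34 2.5 65.9
```

```text
t 9.1 p [509.2  33.9   6.2] yaw 65.9 w 0.104 F [-0.  -1.1  0. ] gf 25.988878577372816 j [-0.15  0.71  1.86  0.    0.57  0.27]
[509.3, 34.0, 2.5, 65.9] [0.0003, 0.0001, 0.0091] [0.0004, -0.0001, -0.0001]
```

Call:
servo_tool --plan '[[-1,[0,0,0.004],[0,0,0]],[-1,[0,0,0.008],[0,0,0]],[-1,[0,0,0.011],[0,0,0]],[-1,[0,0,0.011],[0,0,0]],[-1,[0,0,0.011],[0,0,0]]]'

```text
time_s: 9.52
ee_pos: [509.1, 33.8, 1.8]
ee_rot: [0.0, 0.839, 0.544, 0.0]
force: [-0.8, 0.2, 3.8]
gripper_width: 0.102
gripper_force: 26.6
```

Call:
servo_tool --plan '[[-0.7,[0,0,0],[0,0,0]],[-0.6,[0,0,0],[0,0,0]],[-0.5,[0,0,0],[0,0,0]],[-0.4,[0,0,0],[0,0,0]],[-0.4,[0,0,0],[0,0,0]],[-0.4,[0,0,-0.05],[0,0,0]],[-0.4,[0,0,-0.15],[0,0,0]],[0,[0,0,-0.25],[0,0,0]],[1,[0,0,-0.35],[0,0,0]],[1,[0,0,-0.35],[0,0,0]]]'

```text
time_s: 10.35
ee_pos: [514.1, 33.3, 148.1]
ee_rot: [0.005, 0.839, 0.544, 0.006]
force: [0.0, 0.1, -0.6]
gripper_width: 0.712
gripper_force: 0.0
```

```bash
python3 go.py 449.8 266 140 -8 449.8 266 40 -8
```

```text
t 10.35 p [514.1  33.3 148.1] yaw 65.9 w 0.712 F [ 0.   0.1 -0.6] gf 0.0 j [-0.15  0.46  1.78  0.    0.9   0.27]
[449.8, 266.0, 140.0, -8.0] [0.4654, -0.3844, 0.0167] [0.0061, -0.008, 0.8212]
[449.8, 266.0, 40.0, -8.0] [0.4644, -0.388, 0.2667] [0.0061, -0.008, 0.8212]
```

Call:
servo_tool --plan '[[1,[0.469,-0.372,0],[0,0,0.821]],[1,[0.469,-0.372,0],[0,0,0.821]],[1,[0.469,-0.372,0],[0,0,0.821]],[1,[0.469,-0.372,0],[0,0,0.821]],[1,[0.469,-0.372,0],[0,0,0.821]],[1,[0.469,-0.372,0],[0,0,0.821]],[1,[0.469,-0.372,0],[0,0,0.821]],[1,[0.469,-0.372,0],[0,0,0.821]],[1,[0.469,-0.372,0],[0,0,0.821]],[1,[0.469,-0.372,0.05],[0,0,0.821]],[1,[0.469,-0.372,0.12],[0,0,0.821]],[1,[0.469,-0.372,0.19],[0,0,0.821]],[1,[0.469,-0.372,0.25],[0,0,0.821]],[1,[0.469,-0.372,0.25],[0,0,0.821]],[1,[0.469,-0.372,0.25],[0,0,0.821]],[1,[0.469,-0.372,0.25],[0,0,0.821]]]'

```text
time_s: 11.68
ee_pos: [450.3, 266.1, 41.9]
ee_rot: [-0.0, 0.998, -0.07, 0.0]
force: [0.7, 0.1, -0.1]
gripper_width: 0.997
gripper_force: 0.0
```

```bash
python3 go.py 449.8 266 -16 -8; python3 held.py 32 509 34; python3 - <<'E'
from held import *
look(14,450,266,r=70)
E
```

```text
t 11.68 p [450.3 266.1  41.9] yaw -8.0 w 0.997 F [ 0.7  0.1 -0.1] gf 0.0 j [0.32 0.65 1.82 0.   0.67 2.03]
[449.8, 266.0, -16.0, -8.0] [-0.0013, 0.0005, 0.1448] [-0.0003, -0.0005, -0.0001]
top 407 ctr [509.2  32.4] mean [508.9  32.1] size [174.6  12.9] ang 65.8 panel -79.5 -1.4 zmed 29.5
top 75 ctr [479.7 260.4] mean [480.1 260.5] size [ 9.9 37.5] ang 171.4 panel -199.5 194.6 zmed 10.9
```

Call:
servo_tool --plan '[[1,[-0.001,0,0.06],[0,0,0]],[1,[-0.001,0,0.11],[0,0,0]],[1,[-0.001,0,0.135],[0,0,0]],[1,[-0.001,0,0.145],[0,0,0]],[1,[-0.001,0,0.145],[0,0,0]],[-0.3,[-0.001,0,0.145],[0,0,0]],[-0.5,[-0.001,0,0.145],[0,0,0]],[-1,[-0.001,0,0.145],[0,0,0]],[-1,[-0.001,0,0.145],[0,0,0]],[-1,[-0.001,0,0.145],[0,0,0]],[-1,[-0.001,0,0.145],[0,0,0]],[-1,[-0.001,0,0.145],[0,0,0]],[-1,[-0.001,0,0.145],[0,0,0]],[-1,[-0.001,0,0.145],[0,0,0]]]'

```text
time_s: 12.95
ee_pos: [449.5, 266.0, -16.4]
ee_rot: [-0.0, 0.998, -0.07, 0.0]
force: [-0.9, 0.4, 4.1]
gripper_width: 0.101
gripper_force: 26.7
```

```bash
python3 go.py 582.3 1.3 87 65.9 582.3 1.3 40 65.9
```

```text
t 12.95 p [449.5 266.  -16.4] yaw -8.0 w 0.101 F [-0.9  0.4  4.1] gf 26.72763453098014 j [0.32 0.76 1.84 0.   0.55 2.03]
[582.3, 1.3, 87.0, 65.9] [0.421, 0.609, -0.2585] [0.0, -0.0003, -0.8212]
[582.3, 1.3, 40.0, 65.9] [0.4209, 0.609, -0.141] [0.0, -0.0003, -0.8212]
```

Call:
servo_tool --plan '[[-1,[0,0,-0.02],[0,0,0]],[-1,[0,0,-0.1],[0,0,0]],[-1,[0,0,-0.2],[0,0,0]],[-1,[0.04,0.06,-0.26],[0,0,-0.08]],[-1,[0.421,0.609,-0.26],[0,0,-0.821]],[-1,[0.421,0.609,-0.26],[0,0,-0.821]],[-1,[0.421,0.609,-0.26],[0,0,-0.821]],[-1,[0.421,0.609,-0.26],[0,0,-0.821]],[-1,[0.421,0.609,-0.26],[0,0,-0.821]],[-1,[0.421,0.609,-0.26],[0,0,-0.821]],[-1,[0.421,0.609,-0.26],[0,0,-0.821]],[-1,[0.421,0.609,-0.26],[0,0,-0.821]],[-1,[0.421,0.609,-0.26],[0,0,-0.821]],[-1,[0.421,0.609,-0.26],[0,0,-0.821]],[-1,[0.421,0.609,-0.24],[0,0,-0.821]],[-1,[0.421,0.609,-0.19],[0,0,-0.821]],[-1,[0.421,0.609,-0.14],[0,0,-0.821]],[-1,[0.421,0.609,-0.12],[0,0,-0.821]],[-1,[0.421,0.609,-0.12],[0,0,-0.821]],[-1,[0.421,0.609,-0.12],[0,0,-0.821]]]'

```text
time_s: 14.62
ee_pos: [581.8, 1.5, 30.9]
ee_rot: [-0.0, 0.839, 0.543, -0.0]
force: [-0.5, -0.2, -0.8]
gripper_width: 0.105
gripper_force: 26.3
```

```bash
python3 go.py 582.3 1.3 4 65.9 582.3 1.3 1.6 65.9; python3 - <<'E'
from held import *
look(54,582,1,r=60)
E
```

```text
t 14.62 p [581.8   1.5  30.9] yaw 65.8 w 0.105 F [-0.5 -0.2 -0.8] gf 26.295507678296417 j [-0.19  0.72  1.67  0.    0.76  0.23]
[582.3, 1.3, 4.0, 65.9] [0.0, 0.0015, 0.0673] [-0.0008, 0.0002, -0.0007]
[582.3, 1.3, 1.6, 65.9] [0.0001, 0.0015, 0.0733] [-0.0008, 0.0002, -0.0007]
```

Call:
servo_tool --plan '[[-1,[0,0.001,0.03],[0,0,0]],[-1,[0,0.001,0.05],[0,0,0]],[-1,[0,0.001,0.06],[0,0,0]],[-1,[0,0.001,0.067],[0,0,0]],[-1,[0,0.001,0.071],[0,0,0]],[-1,[0,0.001,0.073],[0,0,0]],[-1,[0,0.001,0.073],[0,0,0]],[-1,[0,0.001,0.073],[0,0,0]]]'

```text
time_s: 15.33
ee_pos: [582.8, 1.1, 2.3]
ee_rot: [0.0, 0.839, 0.544, 0.0]
force: [0.2, -0.0, -0.1]
gripper_width: 0.101
gripper_force: 26.3
```

Call:
servo_tool --plan '[[-0.7,[0,0,0],[0,0,0]],[-0.6,[0,0,0],[0,0,0]],[-0.5,[0,0,0],[0,0,0]],[-0.4,[0,0,0],[0,0,0]],[-0.4,[0,0,0],[0,0,0]],[-0.4,[0,0,-0.05],[0,0,0]],[-0.4,[0,0,-0.15],[0,0,0]],[0,[0,0,-0.25],[0,0,0]],[1,[0,0,-0.35],[0,0,0]],[1,[0,0,-0.35],[0,0,0]],[1,[0,0,-0.35],[0,0,0]],[1,[0,0,-0.35],[0,0,0]]]'

```text
time_s: 16.33
ee_pos: [582.0, 1.2, 142.0]
ee_rot: [-0.0, 0.839, 0.544, -0.0]
force: [-0.9, 0.2, -0.4]
gripper_width: 0.98
gripper_force: 0.0
```

```bash
python3 go.py 500 -200 142 20 420.5 -401 142 -12 420.5 -401 40 -12
```

```text
t 16.33 p [582.    1.2 142. ] yaw 65.9 w 0.98 F [-0.9  0.2 -0.4] gf 0.0 j [-0.19  0.55  1.6  -0.    0.99  0.23]
[500.0, -200.0, 142.0, 20.0] [-0.5429, 0.0184, 0.0002] [-0.0002, 0.0002, 0.5099]
[420.5, -401.0, 142.0, -12.0] [-1.0828, 0.0423, 0.0002] [-0.0002, 0.0002, 0.8654]
[420.5, -401.0, 40.0, -12.0] [-1.0828, 0.0424, 0.2552] [-0.0002, 0.0002, 0.8654]
```

Call:
servo_tool --plan '[[1,[-0.98,0.042,0],[0,0,0.865]],[1,[-0.98,0.042,0],[0,0,0.865]],[1,[-0.98,0.042,0],[0,0,0.865]],[1,[-0.98,0.042,0],[0,0,0.865]],[1,[-0.98,0.042,0],[0,0,0.865]],[1,[-0.98,0.042,0],[0,0,0.865]],[1,[-0.98,0.042,0],[0,0,0.865]],[1,[-0.98,0.042,0],[0,0,0.865]],[1,[-0.98,0.042,0],[0,0,0.865]],[1,[-0.98,0.042,0],[0,0,0.865]],[1,[-0.98,0.042,0],[0,0,0.865]],[1,[-0.98,0.042,0],[0,0,0.865]],[1,[-0.98,0.042,0],[0,0,0.865]],[1,[-0.98,0.042,0],[0,0,0.865]]]'

```text
time_s: 17.5
ee_pos: [437.3, -362.0, 140.8]
ee_rot: [-0.001, 0.995, -0.103, -0.001]
force: [-0.4, -0.3, 0.5]
gripper_width: 1.0
gripper_force: 0.0
```

```bash
python3 go.py 420.5 -401 40 -12; python3 - <<'E'
from held import *
look(32,545,18,r=115)
E
```

```text
t 17.5 p [ 437.3 -362.   140.8] yaw -11.8 w 1.0 F [-0.4 -0.3  0.5] gf 0.0 j [-0.89  0.53  1.64  0.    0.97  0.89]
[420.5, -401.0, 40.0, -12.0] [-0.0205, 0.1045, 0.2517] [-0.0014, 0.0016, 0.0024]
top 208 ctr [ 5.825e+02 -1.000e-01] mean [582.1  -1.4] size [100.4  11. ] ang 65.7 panel 0.7 -1.2 zmed 29.0
top 375 ctr [509.7  32.2] mean [507.4  28.4] size [174.6  12.3] ang 65.7 panel -78.9 -1.4 zmed 29.7
```

Call:
servo_tool --plan '[[1,[-0.02,0.1,0],[0,0,0.002]],[1,[-0.02,0.1,0.08],[0,0,0.002]],[1,[-0.02,0.1,0.16],[0,0,0.002]],[1,[-0.02,0.1,0.25],[0,0,0.002]],[1,[-0.02,0.1,0.25],[0,0,0.002]],[1,[-0.02,0.1,0.25],[0,0,0.002]],[1,[-0.02,0.1,0.25],[0,0,0.002]]]'

```text
time_s: 18.13
ee_pos: [422.6, -401.2, 43.3]
ee_rot: [0.001, 0.994, -0.105, 0.001]
force: [0.8, 0.2, 1.7]
gripper_width: 1.002
gripper_force: 0.0
```

```bash
python3 go.py 420.5 -401 -16 -12
```

```text
t 18.13 p [ 422.6 -401.2   43.3] yaw -12.0 w 1.002 F [0.8 0.2 1.7] gf 0.0 j [-0.95  0.7   1.67  0.    0.78  0.83]
[420.5, -401.0, -16.0, -12.0] [-0.0055, 0.0005, 0.1483] [0.0007, -0.0008, -0.0005]
```

Call:
servo_tool --plan '[[1,[-0.003,0,0.06],[0,0,0]],[1,[-0.003,0,0.11],[0,0,0]],[1,[-0.003,0,0.135],[0,0,0]],[1,[-0.003,0,0.147],[0,0,0]],[1,[-0.003,0,0.147],[0,0,0]],[-0.3,[-0.003,0,0.147],[0,0,0]],[-0.5,[-0.003,0,0.147],[0,0,0]],[-1,[-0.003,0,0.147],[0,0,0]],[-1,[-0.003,0,0.147],[0,0,0]],[-1,[-0.003,0,0.147],[0,0,0]],[-1,[-0.003,0,0.147],[0,0,0]],[-1,[-0.003,0,0.147],[0,0,0]],[-1,[-0.003,0,0.147],[0,0,0]],[-1,[-0.003,0,0.147],[0,0,0]]]'

```text
time_s: 19.3
ee_pos: [420.5, -400.8, -16.4]
ee_rot: [0.0, 0.994, -0.106, 0.0]
force: [0.2, -0.1, 3.1]
gripper_width: 0.103
gripper_force: 26.4
```

Call:
servo_tool --plan '[[-1,[0,0,-0.02],[0,0,0]],[-1,[0,0,-0.1],[0,0,0]],[-1,[0,0,-0.2],[0,0,0]],[-1,[0,0,-0.28],[0,0,0]],[-1,[0,0,-0.35],[0,0,0]],[-1,[0,0,-0.35],[0,0,0]],[-1,[0,0,-0.35],[0,0,0]],[-1,[0,0,-0.35],[0,0,0]]]'

```text
time_s: 19.97
ee_pos: [420.0, -400.1, 123.0]
ee_rot: [-0.0, 0.994, -0.106, -0.0]
force: [-0.3, -0.0, -0.5]
gripper_width: 0.103
gripper_force: 26.0
```

```bash
python3 go.py 655.3 -31.4 124 65.9
```

```text
t 19.97 p [ 420.  -400.1  123. ] yaw -12.1 w 0.103 F [-0.3 -0.  -0.5] gf 25.9878408908844 j [-0.95  0.57  1.62  0.    0.95  0.83]
[655.3, -31.4, 124.0, 65.9] [0.3811, -1.0249, -0.002] [-0.0008, 0.0001, -0.8672]
```

Call:
servo_tool --plan '[[-1,[0.381,-0.98,0],[0,0,-0.867]],[-1,[0.381,-0.98,0],[0,0,-0.867]],[-1,[0.381,-0.98,0],[0,0,-0.867]],[-1,[0.381,-0.98,0],[0,0,-0.867]],[-1,[0.381,-0.98,0],[0,0,-0.867]],[-1,[0.381,-0.98,0],[0,0,-0.867]],[-1,[0.381,-0.98,0],[0,0,-0.867]],[-1,[0.381,-0.98,0],[0,0,-0.867]],[-1,[0.381,-0.98,0],[0,0,-0.867]],[-1,[0.381,-0.98,0],[0,0,-0.867]],[-1,[0.381,-0.98,0],[0,0,-0.867]],[-1,[0.381,-0.98,0],[0,0,-0.867]],[-1,[0.381,-0.98,0],[0,0,-0.867]],[-1,[0.381,-0.98,0],[0,0,-0.867]],[-1,[0.381,-0.98,0],[0,0,-0.867]]]'

```text
time_s: 21.22
ee_pos: [650.7, -51.0, 122.5]
ee_rot: [-0.001, 0.84, 0.542, -0.001]
force: [1.2, 0.3, -0.2]
gripper_width: 0.1
gripper_force: 26.0
```

```bash
python3 go.py 655.3 -31.4 30 65.9
```

```text
t 21.22 p [650.7 -51.  122.5] yaw 65.7 w 0.1 F [ 1.2  0.3 -0.2] gf 25.987300872802734 j [-0.25  0.66  1.43 -0.    1.05  0.18]
[655.3, -31.4, 30.0, 65.9] [0.0495, -0.0092, 0.2312] [-0.0013, 0.0004, -0.0025]
```

Call:
servo_tool --plan '[[-1,[0.0495,-0.009,0.05],[0,0,-0.002]],[-1,[0.0495,-0.009,0.12],[0,0,-0.002]],[-1,[0.0495,-0.009,0.19],[0,0,-0.002]],[-1,[0.0495,-0.009,0.25],[0,0,-0.002]],[-1,[0.0495,-0.009,0.25],[0,0,-0.002]],[-1,[0.0495,-0.009,0.25],[0,0,-0.002]],[-1,[0.0495,-0.009,0.25],[0,0,-0.002]]]'

```text
time_s: 21.8
ee_pos: [657.5, -31.3, 24.5]
ee_rot: [0.001, 0.839, 0.544, 0.001]
force: [-0.1, -0.4, 0.1]
gripper_width: 0.099
gripper_force: 26.0
```

```bash
python3 go.py 655.3 -31.4 1.6 65.9
```

```text
t 21.8 p [657.5 -31.3  24.5] yaw 66.0 w 0.099 F [-0.1 -0.4  0.1] gf 25.98850965499878 j [-0.22  0.79  1.47 -0.    0.88  0.2 ]
[655.3, -31.4, 1.6, 65.9] [-0.0026, -0.005, 0.0573] [0.0012, -0.0002, 0.0006]
```

Call:
servo_tool --plan '[[-1,[-0.001,-0.003,0.02],[0,0,0]],[-1,[-0.001,-0.003,0.035],[0,0,0]],[-1,[-0.001,-0.003,0.045],[0,0,0]],[-1,[-0.001,-0.003,0.045],[0,0,0]],[-1,[-0.001,-0.003,0.045],[0,0,0]]]'

```text
time_s: 22.22
ee_pos: [655.3, -29.9, 5.3]
ee_rot: [-0.0, 0.838, 0.545, -0.0]
force: [0.1, 0.1, 0.2]
gripper_width: 0.099
gripper_force: 26.0
```

```bash
python3 go.py 655.3 -31.4 1.6 65.9
```

```text
t 22.22 p [655.3 -29.9   5.3] yaw 66.1 w 0.099 F [0.1 0.1 0.2] gf 25.989139080047607 j [-0.22  0.82  1.48 -0.    0.84  0.2 ]
[655.3, -31.4, 1.6, 65.9] [-0.0036, 0.0015, 0.0091] [-0.0002, 0.0, 0.0019]
```

Call:
servo_tool --plan '[[-1,[0,0.001,0.004],[0,0,0.002]],[-1,[0,0.001,0.007],[0,0,0.002]],[-1,[0,0.001,0.009],[0,0,0.002]],[-1,[0,0.001,0.009],[0,0,0.002]],[-1,[0,0.001,0.009],[0,0,0.002]]]'

```text
time_s: 22.63
ee_pos: [655.9, -30.1, 1.7]
ee_rot: [0.0, 0.839, 0.544, 0.0]
force: [-0.7, 0.4, -0.1]
gripper_width: 0.102
gripper_force: 26.0
```

Call:
servo_tool --plan '[[-0.7,[0,0,0],[0,0,0]],[-0.6,[0,0,0],[0,0,0]],[-0.5,[0,0,0],[0,0,0]],[-0.4,[0,0,0],[0,0,0]],[-0.4,[0,0,0],[0,0,0]],[-0.4,[0,0,-0.05],[0,0,0]],[-0.4,[0,0,-0.15],[0,0,0]],[0,[0,0,-0.25],[0,0,0]],[1,[0,0,-0.35],[0,0,0]],[1,[0,0,-0.35],[0,0,0]],[1,[0,0,-0.35],[0,0,0]],[1,[0,0,-0.35],[0,0,0]]]'

```text
time_s: 23.63
ee_pos: [655.2, -30.0, 141.5]
ee_rot: [-0.0, 0.839, 0.544, -0.0]
force: [-0.8, 0.2, -1.3]
gripper_width: 0.983
gripper_force: 0.0
```

```bash
python3 go.py 462 -264 140 0 462 -264 60 0
```

```text
t 23.63 p [655.2 -30.  141.5] yaw 65.9 w 0.983 F [-0.8  0.2 -1.3] gf 0.0 j [-0.22  0.64  1.41  0.    1.1   0.21]
[462.0, -264.0, 140.0, 0.0] [-0.7313, -0.2017, 0.0041] [-0.0004, 0.0004, 0.732]
[462.0, -264.0, 60.0, 0.0] [-0.7313, -0.2015, 0.2041] [-0.0004, 0.0004, 0.732]
```

Call:
servo_tool --plan '[[1,[-0.731,-0.202,0],[0,0,0.732]],[1,[-0.731,-0.202,0],[0,0,0.732]],[1,[-0.731,-0.202,0],[0,0,0.732]],[1,[-0.731,-0.202,0],[0,0,0.732]],[1,[-0.731,-0.202,0],[0,0,0.732]],[1,[-0.731,-0.202,0],[0,0,0.732]],[1,[-0.731,-0.202,0],[0,0,0.732]],[1,[-0.731,-0.202,0],[0,0,0.732]],[1,[-0.731,-0.202,0],[0,0,0.732]],[1,[-0.731,-0.202,0.08],[0,0,0.732]],[1,[-0.731,-0.202,0.15],[0,0,0.732]],[1,[-0.731,-0.202,0.2],[0,0,0.732]],[1,[-0.731,-0.202,0.25],[0,0,0.732]],[1,[-0.731,-0.202,0.25],[0,0,0.732]],[1,[-0.731,-0.202,0.25],[0,0,0.732]]]'

```text
time_s: 24.88
ee_pos: [460.8, -262.4, 39.5]
ee_rot: [-0.002, 1.0, -0.0, -0.002]
force: [0.2, -0.5, 0.5]
gripper_width: 0.997
gripper_force: 0.0
```

```bash
python3 go.py 462 -264 -15 0; python3 - <<'E'
from held import *
p=look(32,582,1,r=170)
cv2.imwrite("pics/b1.png",cv2.resize(p[160:380,240:540,::-1],None,fx=2.5,fy=2.5,interpolation=cv2.INTER_CUBIC))
E
```

```text
t 24.88 p [ 460.8 -262.4   39.5] yaw -0.0 w 0.997 F [ 0.2 -0.5  0.5] gf 0.0 j [-0.73  0.66  1.8   0.    0.69  0.84]
[462.0, -264.0, -15.0, 0.0] [0.0037, 0.0046, 0.1362] [-0.0027, 0.0031, -0.0001]
top 257 ctr [654.7 -32.2] mean [654.1 -34.7] size [134.8  10.9] ang 66.2 panel 79.8 -1.0 zmed 29.8
top 209 ctr [ 5.824e+02 -1.000e-01] mean [581.8  -1.8] size [100.4  11.1] ang 66.0 panel 0.6 -1.2 zmed 28.9
top 389 ctr [509.4  32.3] mean [507.4  28.8] size [174.6  12.5] ang 65.7 panel -79.2 -1.4 zmed 29.8
```

View pics/b1.png

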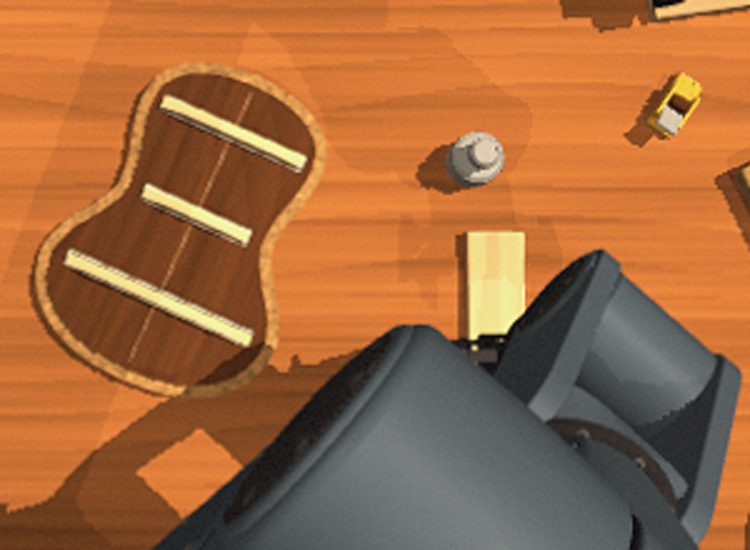

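The crop shows the three braces inside their outlines, at panel x = -79, 0.6 and 80, square to the seam and with matching sizes. The weight stands at (475,155) in the crop and the fingers straddle the caul. Next is the caul.

Call:
servo_tool --plan '[[1,[0.002,0.003,0.05],[0,0,0]],[1,[0.002,0.003,0.1],[0,0,0]],[1,[0.002,0.003,0.125],[0,0,0]],[1,[0.002,0.003,0.143],[0,0,0]],[1,[0.002,0.003,0.143],[0,0,0]],[1,[0.002,0.003,0.143],[0,0,0]]]'

```text
time_s: 25.43
ee_pos: [463.7, -265.3, -15.0]
ee_rot: [0.0, 1.0, 0.0, 0.0]
force: [-0.5, -0.2, -0.1]
gripper_width: 1.0
gripper_force: 0.0
```

Call:
servo_tool --plan '[[0.6,[0,0,0],[0,0,0]],[0.4,[0,0,0],[0,0,0]],[0.2,[0,0,0],[0,0,0]],[-0.2,[0,0,0],[0,0,0]],[-0.2,[0,0,0],[0,0,0]],[-0.2,[0,0,0],[0,0,0]],[-0.2,[0,0,0],[0,0,0]],[-0.2,[0,0,0],[0,0,0]]]' --grip_force 40

```text
time_s: 26.1
ee_pos: [464.3, -265.3, -12.6]
ee_rot: [0.001, 1.0, -0.0, 0.001]
force: [-0.5, 3.4, 18.8]
gripper_width: 0.404
gripper_force: 9.2
```

```bash
python3 go.py
```

```text
t 26.1 p [ 464.3 -265.3  -12.6] yaw -0.0 w 0.404 F [-0.5  3.4 18.8] gf 9.233056674711406 j [-0.73  0.76  1.81  0.    0.57  0.84]
```

The width of 34 mm and 19 N upward mean the pads are riding on top of the caul. Half-closed fingertips sit farther back than I assumed, so I'll back off, open, go lower and regrip.

Call:
servo_tool --plan '[[-0.2,[0,0,-0.03],[0,0,0]],[1,[0,0,-0.05],[0,0,0]],[1,[0,0,-0.05],[0,0,0]],[1,[0,0,-0.05],[0,0,0]],[1,[0,0,-0.05],[0,0,0]],[1,[0,0,-0.05],[0,0,0]],[1,[0,0,-0.05],[0,0,0]],[1,[0,0,-0.02],[0,0,0]],[1,[0,0,0],[0,0,0]],[1,[0,0,0.008],[0,0,0]],[1,[0,0,0.015],[0,0,0]],[1,[0,0,0.015],[0,0,0]],[1,[0,0,0.015],[0,0,0]]]'

```text
time_s: 27.18
ee_pos: [463.3, -265.1, -21.7]
ee_rot: [-0.0, 1.0, 0.0, -0.0]
force: [-0.7, 0.5, -1.0]
gripper_width: 1.0
gripper_force: 0.0
```

```bash
python3 go.py; python3 - <<'E'
from held import *
p=look(15,462,-264,r=140)
E
```

```text
t 27.18 p [ 463.3 -265.1  -21.7] yaw 0.0 w 1.0 F [-0.7  0.5 -1. ] gf 0.0 j [-0.73  0.77  1.81  0.    0.56  0.84]
```

```bash
python3 - <<'E'
from h import *
p,d=viewer.snapshot("top"); hsv=cv2.cvtColor(p,cv2.COLOR_RGB2HSV)
for q,nm in((np.load("top0.npz")["p"],"before"),(p,"now")):
    hsv=cv2.cvtColor(q,cv2.COLOR_RGB2HSV); m=(hsv[...,0]>16)&(hsv[...,0]<40)&(hsv[...,2]>150); m[:240]=0;m[290:]=0;m[:,:415]=0;m[:,460:]=0
    s,c,b=max(blobs(m),key=lambda x:x[0][4]); v,u=np.nonzero(b); Q=onplane("top",np.c_[u,v],15); print(nm,s,"xmax",Q[:,0].max().round(1),"y",np.percentile(Q[:,1],[1,99]).round(1))
E
```

```text
before [428 252  22  38 814] xmax 569.4 y [-288.5 -241.5]Traceback (most recent call last):
  File "<stdin>", line 5, in <module>
ValueError: max() iterable argument is empty
```

Call:
servo_tool --plan '[[0.6,[0,0,0.005],[0,0,0]],[0.4,[0,0,0.005],[0,0,0]],[0.3,[0,0,0.005],[0,0,0]],[-0.1,[0,0,0.005],[0,0,0]],[-0.1,[0,0,0.005],[0,0,0]],[-0.1,[0,0,0.005],[0,0,0]],[-0.1,[0,0,0.005],[0,0,0]],[-0.1,[0,0,0.005],[0,0,0]]]'

```text
time_s: 27.95
ee_pos: [463.5, -265.2, -23.1]
ee_rot: [0.0, 1.0, -0.0, 0.0]
force: [0.1, 0.7, 5.8]
gripper_width: 0.574
gripper_force: 41.8
```

```bash
python3 go.py
```

```text
t 27.95 p [ 463.5 -265.2  -23.1] yaw -0.0 w 0.574 F [0.1 0.7 5.8] gf 41.828856468200684 j [-0.73  0.78  1.81  0.    0.56  0.84]
```

Caul gripped at about 50 mm. Lifting and carrying it.

Call:
servo_tool --plan '[[-0.1,[0,0,-0.02],[0,0,0]],[-0.1,[0,0,-0.08],[0,0,0]],[-0.1,[0,0,-0.16],[0,0,0]],[-0.1,[0,0,-0.24],[0,0,0]],[-0.1,[0,0,-0.32],[0,0,0]],[-0.1,[0,0,-0.32],[0,0,0]],[-0.1,[0,0,-0.32],[0,0,0]],[-0.1,[0,0,-0.32],[0,0,0]]]'

```text
time_s: 28.62
ee_pos: [462.9, -264.7, 104.2]
ee_rot: [-0.0, 1.0, 0.0, -0.0]
force: [-0.8, -0.3, -0.9]
gripper_width: 0.573
gripper_force: 41.9
```

```bash
python3 go.py 582.3 1 105 -24.1
```

```text
t 28.62 p [ 462.9 -264.7  104.2] yaw 0.0 w 0.573 F [-0.8 -0.3 -0.9] gf 41.91710650920868 j [-0.73  0.55  1.76 -0.    0.84  0.84]
[582.3, 1.0, 105.0, -24.1] [0.2986, -0.6642, -0.0018] [-0.0003, 0.0005, 0.2679]
```

Call:
servo_tool --plan '[[-0.1,[0.05,-0.09,0],[0,0,0.03]],[-0.1,[0.299,-0.664,0],[0,0,0.268]],[-0.1,[0.299,-0.664,0],[0,0,0.268]],[-0.1,[0.299,-0.664,0],[0,0,0.268]],[-0.1,[0.299,-0.664,0],[0,0,0.268]],[-0.1,[0.299,-0.664,0],[0,0,0.268]],[-0.1,[0.299,-0.664,0],[0,0,0.268]],[-0.1,[0.299,-0.664,0],[0,0,0.268]],[-0.1,[0.299,-0.664,0],[0,0,0.268]],[-0.1,[0.299,-0.664,0],[0,0,0.268]],[-0.1,[0.299,-0.664,0.06],[0,0,0.268]],[-0.1,[0.299,-0.664,0.11],[0,0,0.268]],[-0.1,[0.299,-0.664,0.15],[0,0,0.268]],[-0.1,[0.299,-0.664,0.15],[0,0,0.268]],[-0.1,[0.299,-0.664,0.15],[0,0,0.268]],[-0.1,[0.299,-0.664,0.15],[0,0,0.268]]]'

```text
time_s: 29.95
ee_pos: [583.0, -0.9, 44.8]
ee_rot: [0.0, 0.978, -0.21, 0.0]
force: [-0.1, 0.6, -0.4]
gripper_width: 0.568
gripper_force: 42.0
```

```bash
python3 go.py 582.3 1 10 -24.1; python3 - <<'E'
from h import *
for n,(a,b,c,e) in(("top",(250,180,400,340)),("side",(240,160,420,310))):
    p,d=viewer.snapshot(n); cv2.imwrite(f"pics/c_{n}.png",p[...,::-1]); np.savez(n+"3.npz",p=p,d=d)
a=cv2.imread("pics/c_top.png")[150:350,230:430]; b=cv2.imread("pics/c_side.png")[130:330,230:430]
cv2.imwrite("pics/c1.png",cv2.resize(np.hstack([a,b]),None,fx=2,fy=2))
E
```

```text
t 29.95 p [583.   -0.9  44.8] yaw -24.2 w 0.568 F [-0.1  0.6 -0.4] gf 41.9562292098999 j [-0.19  0.69  1.66 -0.    0.78  1.8 ]
[582.3, 1.0, 10.0, -24.1] [-0.0036, -0.0037, 0.087] [0.0001, -0.0001, -0.0013]
```

View pics/c1.png

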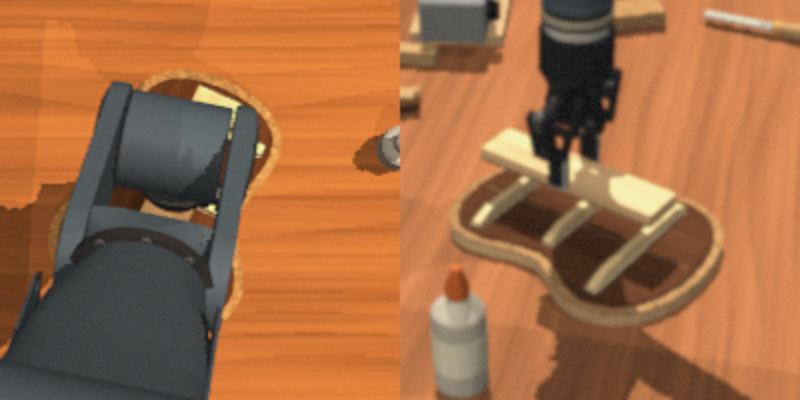

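Side view shows the caul held level over the three braces, along the seam. I'll check its centring from the side camera.

```bash
python3 - <<'E'
from held import *
for n in("side","top"):
    f=np.load(n+"3.npz"); p,d=f["p"],f["d"]; hsv=cv2.cvtColor(p,cv2.COLOR_RGB2HSV)
    m=(hsv[...,0]>14)&(hsv[...,0]<40)&(hsv[...,2]>110); P=pts(n,m,d); P=P[(P[:,2]>77)&(P[:,2]<92)&(np.hypot(*(P[:,:2]-O).T)<150)]
    q=(P[:,:2]-O); print(n,len(P),"X",np.percentile(q@X,[.5,99.5]).round(1),"Y",np.percentile(q@Y,[1,99]).round(1),"z",np.median(P[:,2]).round(1))
    for lo in(-110,-60,40,80):
        k=(q@X>lo)&(q@X<lo+30)
        if k.sum()>5: print(lo,np.percentile((q@Y)[k],[2,98]).round(1),np.median(P[k,2]).round(1))
E
```

```text
side 1255 X [-107.7  106.3] Y [-25.2  26.5] z 81.9
-110 [-23.2  26.1] 81.8
-60 [-23.7  26.5] 81.8
40 [-7.2 25.3] 81.8
80 [-23.4  24.7] 81.8
top 235 X [-37.5 106.6] Y [-26.5  22.4] z 82.5
-60 [-11.4  22.3] 82.2
80 [-25.4  21.4] 82.7
```

Call:
servo_tool --plan '[[-0.1,[0.001,-0.002,0.03],[0,0,0]],[-0.1,[0.001,-0.002,0.055],[0,0,0]],[-0.1,[0.001,-0.002,0.07],[0,0,0]],[-0.1,[0.001,-0.002,0.078],[0,0,0]],[-0.1,[0.001,-0.002,0.082],[0,0,0]],[-0.1,[0.001,-0.002,0.082],[0,0,0]],[-0.1,[0.001,-0.002,0.082],[0,0,0]]]'

```text
time_s: 30.63
ee_pos: [583.8, 1.1, 11.6]
ee_rot: [0.0, 0.978, -0.209, -0.0]
force: [-0.5, 0.8, -1.5]
gripper_width: 0.571
gripper_force: 42.0
```

```bash
python3 go.py 582.3 1 8.5 -24.1
```

```text
t 30.63 p [583.8   1.1  11.6] yaw -24.1 w 0.571 F [-0.5  0.8 -1.5] gf 41.99064016342163 j [-0.19  0.75  1.67 -0.    0.72  1.8 ]
[582.3, 1.0, 8.5, -24.1] [-0.0033, 0.0017, 0.0078] [0.0, 0.0, -0.0]
```

Call:
servo_tool --plan '[[-0.1,[-0.001,0.001,0.003],[0,0,0]],[-0.1,[-0.001,0.001,0.005],[0,0,0]],[-0.1,[-0.001,0.001,0.007],[0,0,0]],[-0.1,[-0.001,0.001,0.008],[0,0,0]],[-0.1,[-0.001,0.001,0.008],[0,0,0]],[-0.1,[-0.001,0.001,0.008],[0,0,0]]]'

```text
time_s: 31.13
ee_pos: [583.3, 0.8, 8.9]
ee_rot: [-0.0, 0.978, -0.209, 0.0]
force: [-1.2, -0.7, 3.1]
gripper_width: 0.576
gripper_force: 42.4
```

```bash
python3 go.py
```

```text
t 31.13 p [583.3   0.8   8.9] yaw -24.1 w 0.576 F [-1.2 -0.7  3.1] gf 42.3546302318573 j [-0.19  0.75  1.67  0.    0.71  1.8 ]
```

Call:
servo_tool --plan '[[0.3,[0,0,0],[0,0,0]],[0.4,[0,0,0],[0,0,0]],[0.5,[0,0,0],[0,0,0]],[0.7,[0,0,0],[0,0,0]],[0.7,[0,0,-0.02],[0,0,0]],[0.7,[0,0,-0.06],[0,0,0]],[0.8,[0,0,-0.14],[0,0,0]],[1,[0,0,-0.24],[0,0,0]],[1,[0,0,-0.34],[0,0,0]],[1,[0,0,-0.34],[0,0,0]],[1,[0,0,-0.34],[0,0,0]],[1,[0,0,-0.34],[0,0,0]]]'

```text
time_s: 32.13
ee_pos: [582.7, 0.9, 144.8]
ee_rot: [-0.0, 0.978, -0.209, 0.0]
force: [-1.1, 0.7, -0.8]
gripper_width: 1.001
gripper_force: 0.0
```

```bash
python3 go.py 632 -244.6 145 0
```

```text
t 32.13 p [582.7   0.9 144.8] yaw -24.1 w 1.001 F [-1.1  0.7 -0.8] gf 0.0 j [-0.19  0.55  1.6   0.    1.    1.8 ]
[632.0, -244.6, 145.0, 0.0] [0.3633, 0.5099, -0.0004] [-0.0, -0.0, -0.2679]
```

Call:
servo_tool --plan '[[1,[0.363,0.51,0],[0,0,-0.268]],[1,[0.363,0.51,0],[0,0,-0.268]],[1,[0.363,0.51,0],[0,0,-0.268]],[1,[0.363,0.51,0],[0,0,-0.268]],[1,[0.363,0.51,0],[0,0,-0.268]],[1,[0.363,0.51,0],[0,0,-0.268]],[1,[0.363,0.51,0],[0,0,-0.268]],[1,[0.363,0.51,0.05],[0,0,-0.268]],[1,[0.363,0.51,0.13],[0,0,-0.268]],[1,[0.363,0.51,0.2],[0,0,-0.268]],[1,[0.363,0.51,0.2],[0,0,-0.268]],[1,[0.363,0.51,0.2],[0,0,-0.268]],[1,[0.363,0.51,0.2],[0,0,-0.268]]]'

```text
time_s: 33.22
ee_pos: [632.5, -244.6, 64.5]
ee_rot: [-0.0, 1.0, 0.0, -0.0]
force: [0.1, -0.2, 0.5]
gripper_width: 1.004
gripper_force: 0.0
```

```bash
python3 go.py 632 -244.6 16 0; python3 - <<'E'
from held import *
f,d=viewer.snapshot("top"); hsv=cv2.cvtColor(f,cv2.COLOR_RGB2HSV)
m=(hsv[...,0]>16)&(hsv[...,0]<40)&(hsv[...,2]>130); P=pts("top",m,d); P=P[(P[:,2]>41)&(P[:,2]<56)&(np.hypot(*(P[:,:2]-O).T)<150)]
q=P[:,:2]-O; r=cv2.minAreaRect(np.c_[q@X,q@Y].astype(np.float32)); print(len(P),r,np.median(P[:,2]))
E
```

```text
t 33.22 p [ 632.5 -244.6   64.5] yaw 0.0 w 1.004 F [ 0.1 -0.2  0.5] gf 0.0 j [-0.53  0.76  1.39 -0.    0.99  1.04]
[632.0, -244.6, 16.0, 0.0] [-0.0013, -0.0001, 0.1213] [-0.0001, 0.0001, 0.0002]
612 ((56.450225830078125, -0.4765148162841797), (99.93584442138672, 50.1671142578125), 0.09263934195041656) 46.62721501787779
```

Call:
servo_tool --plan '[[1,[-0.001,0,0.05],[0,0,0]],[1,[-0.001,0,0.09],[0,0,0]],[1,[-0.001,0,0.11],[0,0,0]],[1,[-0.001,0,0.12],[0,0,0]],[1,[-0.001,0,0.12],[0,0,0]],[1,[-0.001,0,0.12],[0,0,0]],[0,[-0.001,0,0.12],[0,0,0]],[-0.3,[-0.001,0,0.12],[0,0,0]],[-0.7,[-0.001,0,0.12],[0,0,0]],[-0.7,[-0.001,0,0.12],[0,0,0]],[-0.7,[-0.001,0,0.12],[0,0,0]],[-0.7,[-0.001,0,0.12],[0,0,0]],[-0.7,[-0.001,0,0.12],[0,0,0]],[-0.7,[-0.001,0,0.12],[0,0,0]]]' --grip_force 80

```text
time_s: 34.43
ee_pos: [632.3, -244.9, 17.1]
ee_rot: [0.0, 1.0, 0.0, 0.0]
force: [0.0, -0.0, 4.7]
gripper_width: 0.276
gripper_force: 78.5
```

```bash
python3 go.py; python3 - <<'E'
from h import *
p,d=viewer.snapshot("side"); cv2.imwrite("pics/d1.png",cv2.resize(p[110:220,260:380,::-1],None,fx=5,fy=5,interpolation=cv2.INTER_CUBIC))
E
```

```text
t 34.43 p [ 632.3 -244.9   17.1] yaw 0.0 w 0.276 F [ 0.  -0.   4.7] gf 78.4782350063324 j [-0.53  0.83  1.41 -0.    0.9   1.04]
```

View pics/d1.png

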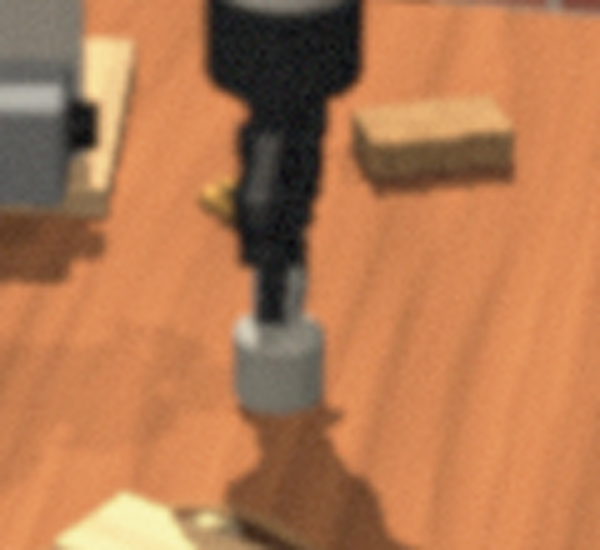

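The picture shows the fingers holding the knob above the steel body, with the weight still upright. Lifting and carrying.

Call:
servo_tool --plan '[[-0.7,[0,0,-0.02],[0,0,0]],[-0.7,[0,0,-0.08],[0,0,0]],[-0.7,[0,0,-0.16],[0,0,0]],[-0.7,[0,0,-0.24],[0,0,0]],[-0.7,[0,0,-0.3],[0,0,0]],[-0.7,[0,0,-0.3],[0,0,0]],[-0.7,[0,0,-0.3],[0,0,0]],[-0.7,[0,0,-0.3],[0,0,0]]]'

```text
time_s: 35.15
ee_pos: [630.0, -243.6, 134.0]
ee_rot: [-0.001, 1.0, -0.0, -0.002]
force: [-1.3, 0.2, -4.3]
gripper_width: 0.273
gripper_force: 78.9
```

```bash
python3 go.py 582 1 137 0
```

```text
t 35.15 p [ 630.  -243.6  134. ] yaw -0.0 w 0.273 F [-1.3  0.2 -4.3] gf 78.92728686332703 j [-0.53  0.67  1.35 -0.    1.12  1.04]
[582.0, 1.0, 137.0, 0.0] [-0.12, -0.6115, -0.0053] [-0.0017, 0.0029, -0.0]
```

Call:
servo_tool --plan '[[-0.7,[-0.01,-0.06,0],[0,0,0]],[-0.7,[-0.03,-0.15,0],[0,0,0]],[-0.7,[-0.05,-0.25,0],[0,0,0]],[-0.7,[-0.07,-0.35,0],[0,0,0]],[-0.7,[-0.09,-0.45,0],[0,0,0]],[-0.7,[-0.11,-0.54,0],[0,0,0]],[-0.7,[-0.12,-0.59,0],[0,0,0]],[-0.7,[-0.12,-0.612,0],[0,0,0]],[-0.7,[-0.12,-0.612,0.05],[0,0,0]],[-0.7,[-0.12,-0.612,0.1],[0,0,0]],[-0.7,[-0.12,-0.612,0.13],[0,0,0]],[-0.7,[-0.12,-0.612,0.14],[0,0,0]],[-0.7,[-0.12,-0.612,0.14],[0,0,0]],[-0.7,[-0.12,-0.612,0.14],[0,0,0]],[-0.7,[-0.12,-0.612,0.14],[0,0,0]]]'

```text
time_s: 36.4
ee_pos: [584.6, -0.4, 80.8]
ee_rot: [0.0, 1.0, -0.0, 0.0]
force: [-0.5, 0.5, -4.4]
gripper_width: 0.275
gripper_force: 79.4
```

```bash
python3 go.py 582 1 64 0
```

```text
t 36.4 p [ 5.846e+02 -4.000e-01  8.080e+01] yaw -0.0 w 0.275 F [-0.5  0.5 -4.4] gf 79.37730431556702 j [-0.19  0.64  1.64 -0.    0.86  1.38]
[582.0, 1.0, 64.0, 0.0] [-0.0065, -0.0035, 0.042] [0.0002, -0.0006, -0.0002]
```

Call:
servo_tool --plan '[[-0.7,[-0.006,-0.003,0.015],[0,0,0]],[-0.7,[-0.006,-0.003,0.028],[0,0,0]],[-0.7,[-0.006,-0.003,0.035],[0,0,0]],[-0.7,[-0.006,-0.003,0.035],[0,0,0]],[-0.7,[-0.006,-0.003,0.035],[0,0,0]]]'

```text
time_s: 36.82
ee_pos: [581.4, 1.3, 66.3]
ee_rot: [-0.0, 1.0, 0.0, -0.0]
force: [-0.8, 0.9, -4.3]
gripper_width: 0.275
gripper_force: 79.4
```

```bash
python3 go.py 582 1 64 0
```

```text
t 36.82 p [581.4   1.3  66.3] yaw 0.0 w 0.275 F [-0.8  0.9 -4.3] gf 79.37642455101013 j [-0.19  0.66  1.66  0.    0.83  1.38]
[582.0, 1.0, 64.0, 0.0] [0.0016, 0.0008, 0.0058] [-0.0, 0.0002, 0.0001]
```

Call:
servo_tool --plan '[[-0.7,[0.001,0,0.002],[0,0,0]],[-0.7,[0.001,0,0.004],[0,0,0]],[-0.7,[0.001,0,0.006],[0,0,0]],[-0.7,[0.001,0,0.006],[0,0,0]],[-0.7,[0.001,0,0.006],[0,0,0]]]'

```text
time_s: 37.23
ee_pos: [582.0, 1.3, 64.2]
ee_rot: [0.0, 1.0, 0.0, 0.0]
force: [-0.2, 0.5, -4.2]
gripper_width: 0.276
gripper_force: 79.7
```

```bash
python3 go.py
```

```text
t 37.23 p [582.    1.3  64.2] yaw 0.0 w 0.276 F [-0.2  0.5 -4.2] gf 79.65364336967468 j [-0.19  0.66  1.66  0.    0.82  1.38]
```

Call:
servo_tool --plan '[[-0.7,[0,0,0.001],[0,0,0]],[-0.7,[0,0,0.002],[0,0,0]],[-0.7,[0,0,0.002],[0,0,0]],[-0.7,[0,0,0.002],[0,0,0]]]'

```text
time_s: 37.57
ee_pos: [582.1, 1.3, 64.1]
ee_rot: [0.0, 1.0, 0.0, 0.0]
force: [-1.6, 0.1, 4.9]
gripper_width: 0.275
gripper_force: 79.8
```

```bash
python3 go.py
```

```text
t 37.57 p [582.1   1.3  64.1] yaw 0.0 w 0.275 F [-1.6  0.1  4.9] gf 79.76464033126831 j [-0.19  0.66  1.66 -0.    0.82  1.38]
```

Contact made: the load went from −4.2 N carried to +4.9 N. Releasing and rising.

Call:
servo_tool --plan '[[-0.35,[0,0,0],[0,0,0]],[-0.25,[0,0,0],[0,0,0]],[-0.1,[0,0,0],[0,0,0]],[0.3,[0,0,0],[0,0,0]],[0.6,[0,0,0],[0,0,0]],[0.6,[0,0,-0.03],[0,0,0]],[0.6,[0,0,-0.1],[0,0,0]],[0.6,[0,0,-0.2],[0,0,0]],[0.6,[0,0,-0.3],[0,0,0]],[0.6,[0,0,-0.35],[0,0,0]],[0.6,[0,0,-0.35],[0,0,0]]]'

```text
time_s: 38.48
ee_pos: [586.0, 0.7, 210.2]
ee_rot: [0.001, 1.0, 0.0, 0.007]
force: [0.2, -0.7, 0.7]
gripper_width: 0.8
gripper_force: 0.0
```

Call:
servo_tool --plan '[[0.6,[-0.3,0.3,0],[0,0,0]],[0.6,[-0.3,0.3,0],[0,0,0]],[0.6,[-0.3,0.6,0],[0,0,0]],[0.6,[-0.3,0.6,0],[0,0,0]],[0.6,[-0.3,0.6,0],[0,0,0]],[0.6,[-0.3,0.6,0],[0,0,0]],[0.6,[-0.3,0.6,0],[0,0,0]],[0.6,[-0.3,0.9,0],[0,0,0]],[0.6,[-0.3,0.9,0],[0,0,0]],[0.6,[-0.3,0.9,0],[0,0,0]],[0.6,[-0.3,0.9,0],[0,0,0]],[0.6,[-0.3,0.9,0],[0,0,0]],[0.6,[-0.3,0.9,0],[0,0,0]],[0.6,[-0.3,0.9,0],[0,0,0]]]'

```text
time_s: 39.65
ee_pos: [461.5, -356.7, 202.8]
ee_rot: [-0.001, 1.0, 0.001, -0.001]
force: [0.6, 0.1, -0.2]
gripper_width: 0.802
gripper_force: 0.0
```

```bash
python3 go.py; python3 - <<'E'
from held import *
p,d=viewer.snapshot("top"); s,_=viewer.snapshot("side")
cv2.imwrite("pics/e1.png",cv2.resize(np.hstack([p[150:350,230:430],s[130:330,230:430]])[...,::-1],None,fx=2,fy=2))
hsv=cv2.cvtColor(p,cv2.COLOR_RGB2HSV)
P=pts("top",np.ones(d.shape,bool),d); q=P[:,:2]-O; k=np.hypot(*q.T)<60
for lo,hi in((98,122),(70,90)):
    m=k&(P[:,2]>lo)&(P[:,2]<hi); print(lo,m.sum(),"X",np.percentile(q[m]@X,[2,98]).round(1),"Y",np.percentile(q[m]@Y,[2,98]).round(1))
m=(hsv[...,0]>16)&(hsv[...,0]<40)&(hsv[...,2]>120); P=pts("top",m,d); P=P[(P[:,2]>41)&(P[:,2]<56)&(np.hypot(*(P[:,:2]-O).T)<150)]
q=P[:,:2]-O; print("caul",cv2.minAreaRect(np.c_[q@X,q@Y].astype(np.float32)),np.median(P[:,2]))
E
```

```text
t 39.65 p [ 461.5 -356.7  202.8] yaw 0.1 w 0.802 F [ 0.6  0.1 -0.2] gf 0.0 j [-0.85  0.47  1.54  0.    1.13  0.72]
98 130 X [-12.3  10.4] Y [-12.1  10.9]
70 244 X [-21.6  20.6] Y [-21.3  20.4]
caul ((-0.6381988525390625, -0.4838409423828125), (49.4886589050293, 214.2846221923828), 89.80815887451172) 46.49878689511946
```

View pics/e1.png

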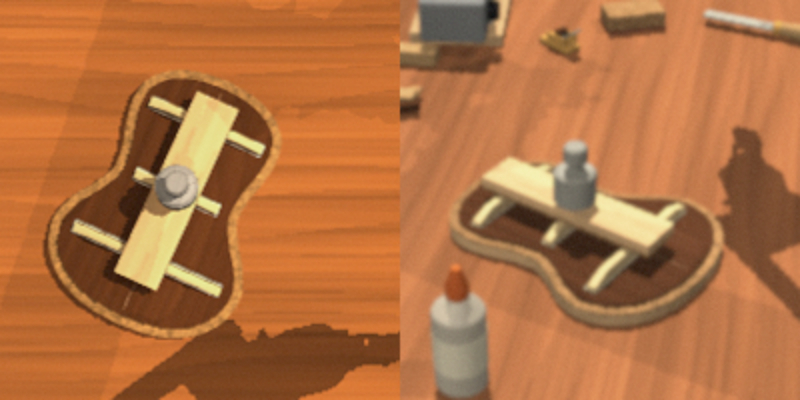

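Both views show the stack done. The caul is centred within 1 mm along the seam on all three braces, the weight stands upright on its middle, and the robot is clear.

```bash
python3 -c "
from plant import manip
print(manip.close_job())"
```

```text
the job is handed in; nothing more can be done
None
```

The dry run is laid up and handed in at about 40 s: all three braces lie in their outlines within about 1.5 mm, the caul is centred along the seam with the weight upright on its middle, and the bottle, jar and plane were not touched.

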